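# Pack the tool tote on a half-renovated kitchen counter

## Task

Pack up for the day: take the orange battery pack and the green can out of the leaning rack and stand both upright on the floor of the blue tote's deep bay, in one row with the cardboard screw box that already stands there. The three only just fit, so slide the screw box (and whatever you set down next) up against an end to make room. Lower and slide everything in gently without ramming it, and leave the tape roll, the mug and the screwdriver where they are.

Things in the scene. Friction and masses are not known exactly. Their poses are not given: they have to be found in the camera images.
- tote: Blue open tool tote, fixed. Its deep bay is a trough, inside 65 mm along the tote's x and 169 mm along its y (the row direction); walls 6 mm thick, rim 58 mm and inner floor 6 mm above the counter. A side bay (rim 50 mm, 38 to 95 mm from the origin to +x) holds a folding rule and a black tool, below its rim. Origin: on the counter under the deep bay's centre; z up.
- tote_bay (a point): Centre of the inner floor of the tote's deep bay, axes as the tote.
- rack: Plywood rack, fixed, foot 170 x 220 mm. Two pockets side by side, 110 mm apart along its y, lean 30 degrees (0.52 rad) to its -x, which faces away from the robot. Pockets are 66 mm wide along y; side walls reach 38 mm up the leaning axis, the support under the thing 64 mm, the lip above it 28 mm. Origin: centre of the foot on the counter; z up, x level.
- rack_pocket0 (a point): Centre of the pocket floor on the rack's -y side, 45 mm above the counter; axes as the rack (not leaning).
- rack_pocket1 (a point): Centre of the pocket floor on the rack's +y side, 45 mm above the counter; axes as the rack (not leaning).
- battery: Orange battery pack with black bands, a block 60 (its x) x 56 (its y) x 110 mm (its z), about 0.5 kg, leaning in one of the two pockets. Origin: centre of its underside; z runs up its length; its y is level, along the rack's y.
- can: Closed metal can with a green band, a cylinder 60 mm in diameter and 120 mm tall, about 0.5 kg, leaning in the other pocket. Origin: centre of its underside; z along its axis to the top.
- screwbox: Closed cardboard box of screws with a red band, 56 (its x) x 44 (its y) x 105 mm tall, about 0.5 kg, standing loose in the tote's deep bay, somewhere along the row. Origin: centre of its underside; z up.
- taperoll: Roll of orange masking tape lying flat, 100 mm across, 36 mm tall (bystander). Origin: centre of its underside.
- mug: White mug, 80 mm across, 92 mm tall, handle on its +y side (bystander). Origin: centre of its underside.
- screwdriver: Screwdriver with a yellow handle lying along its x (bystander).
Things that resemble listed ones, but are neither listed nor needed, are in the scene too. What is shaped like the battery but purple is not meant.

How it is judged:
At the end, for the whole second after the job is handed in: The battery pack, the can and the screw box all stand in the tote's deep bay: each underside within 5 mm of the bay's floor, upright within 0.08 rad (4.6 degrees), inside the bay's walls, and at rest (z of battery in the frame of tote_bay between -0.004 and 0.005 m and x of battery in the frame of tote_bay between -0.012 and 0.012 m and y of battery in the frame of tote_bay between -0.066 and 0.066 m and angle between each of battery, can, screwbox's own z axis and vertical below 0.08 rad and linear speed of each of battery, can, screwbox below 0.02 m/s and z of can in the frame of tote_bay between -0.004 and 0.005 m and x of can in the frame of tote_bay between -0.012 and 0.012 m and y of can in the frame of tote_bay between -0.066 and 0.066 m and z of screwbox in the frame of tote_bay between -0.004 and 0.005 m and x of screwbox in the frame of tote_bay between -0.012 and 0.012 m and y of screwbox in the frame of tote_bay between -0.066 and 0.066 m); the robot touches nothing.
It fails at once if the tape roll, mug or screwdriver is pushed more than 30 mm from its place (distance of any of taperoll, mug, screwdriver from where it was at the start of the episode above 0.03 m).
It fails at once if the battery pack, can or screw box is rammed or dropped into the tote (over 150 N between them) (contact force between any of battery, can, screwbox and tote above 150 N).
It fails at once if the battery pack or the can falls or is driven into the tote's bay (faster than 0.5 m/s with its underside below the rim) ((x of battery in the frame of tote_bay between -0.03 and 0.03 m and y of battery in the frame of tote_bay between -0.08 and 0.08 m and z of battery in the frame of tote_bay between -0.01 and 0.06 m and linear speed of battery above 0.5 m/s) or (x of can in the frame of tote_bay between -0.03 and 0.03 m and y of can in the frame of tote_bay between -0.08 and 0.08 m and z of can in the frame of tote_bay between -0.01 and 0.06 m and linear speed of can above 0.5 m/s)).
It also fails if it takes over 72 s, if anything falls off the work surface, if the arm or the gripper's body presses on something with over 40 N, if the wrist force passes 120 N, or if a joint passes its speed limit or range.

## Robot

A 7-joint arm with a two-finger parallel gripper is mounted at the origin on the work surface. World frame = base frame: x ahead of the robot, y to its left, z up, the work surface at z = 0. Lengths are in m, angles in rad, forces in N, time in s.
With the tool pointing down it reaches from about 0.425 to 0.925 m from the base axis. Payload 6.8 kg.
Tool frame: the origin (TCP) lies on the front face of the gripper's body, between the roots of the fingers; the fingertips stand 73 mm ahead of it and the grasp point (between the pads) lies 54 mm ahead of it (env.nose_length is the distance from the TCP to the fingertips, in m); z points along the fingers, y is the line along which they close (so a half turn about z gives the same grasp; the last joint's range is limited). The gripper opens to 85 mm and grips with 20 to 120 N. Pads are 22 mm wide; open, the fingers measure 114 mm over their backs; the gripper's body (76 mm by 85 mm) begins 54 mm behind the grasp point. The pads swing forward as they close: fully open they stand 13 mm farther back than shut.
Start: joints at [-1.238, 0.477, 0.022, 1.555, -0.011, 1.109, -0.083], TCP at [0.288, 0.61, 0.304] pointing down, gripper open.
Joint ranges: [-2.96, 2.96], [-0.34, 2.1], [-1.41, 1.46], [0.24, 2.44], [-1.37, 4.51], [0.17, 1.92], [-2.96, 2.96]. Speed limits (rad/s): [2.39, 2.39, 3.14, 3.14, 3.14, 3.14, 3.14].

## Interface

Orientations are given as a unit quaternion [w, x, y, z].
In Python, from cell import env, kin, camera, calibration, job gives the robot as it stands. The module is installed in compiled form; this text tells all that it offers. Calls block until the motion is done:
- env.reach(position, orientation): joint-space move of the TCP to a pose.
- env.movel(position, velocity=0.15, rot=None, stop_force=None): straight line of the TCP; rot=None keeps the orientation; velocity is the mean speed in m/s. With stop_force (N) it stops when the force on the tool has changed by that much, and returns True; else False.
- env.goto_joints(angles): joint-space move.
- env.grip(opening, f_grip=None): finger opening in m; f_grip is the grip in N (None keeps the last); returns when the fingers have stopped.
- env.dwell(seconds).
- kin.inverse_kinematics(position, orientation): joint angles nearest the present ones, or None.
- env.get_state(): the state.
- camera(name): name is "scene" or "top" or "wrist"; returns (picture, depth): 400x640x3 uint8, blue, green, red; 400x640 float32, m along the optical axis (not along the pixel's ray), 0 where there is no reading.
- calibration(name): a dict with "fx", "fy", "cx", "cy" (pixels), "rvec" (rotation vector, rad) and "tvec" (3), from world to camera coordinates, as OpenCV has them. Camera axes: x right, y down, z forward; pixel columns grow to the right and rows downward; lengths in m; the calibration is good to about 2 mm. A picture is of the moment at which its call begins: read the wrist's pose just before it. calibration takes no time and is no camera call; for the wrist camera it gives the pose at the moment of the call.
A pose or a line that the arm cannot do raises env.PlanningError and nothing moves.
- job.job_done(): hands the job in; it is judged then, once.
The state is a dict: "time": time; "qpos": joint angles; "joint_velocities": joint speeds; "joint_torque": joint torques, N m; "tcp_pos": TCP position; "orientation": TCP orientation; "force": force on the tool from outside, world axes, zero at the start; "torque": the same for the moment, N m; "opening": finger opening in m; "gripper_force": force on a finger pad.
Only numpy, scipy, OpenCV 4.12 (cv2) and the standard library are available. Lean on these libraries where they do the work, as an engineer would, in place of code of your own. Each camera call takes 0.05 s, during which the arm holds its last target. There are 200 camera calls.

## Working session

There is one attempt and no reset: what is moved stays moved. The work goes in short steps, each a Python script; the robot and the scene stay as the last script left them, time stands still between calls to the robot, and variables do not carry over. Pictures are saved under pics/ and viewed, at most 10 in all, crops included, and the job is handed in when it is done.

```bash
mkdir -p pics; cat > h.py <<'E'
import numpy as np,cv2
from scipy.spatial.transform import Rotation as R
from cell import env,kin,camera,calibration,job
def cloud(name):
    c=calibration(name); im,d=camera(name)
    v,u=np.mgrid[:400,:640]
    P=np.stack([(u-c['cx'])/c['fx']*d,(v-c['cy'])/c['fy']*d,d],-1)
    M=cv2.Rodrigues(np.array(c['rvec'],float))[0]
    W=(P-np.array(c['tvec']).ravel())@M
    W[d<=0]=np.nan
    return im,W
E
python3 - <<'E'
from h import *
for n in('scene','top'):
    im,W=cloud(n); cv2.imwrite(f'pics/{n}0.png',im); np.savez(f'{n}0.npz',im=im,W=W)
    c=calibration(n);M=cv2.Rodrigues(np.array(c['rvec'],float))[0];print(n,c['fx'],-M.T@np.array(c['tvec']).ravel(),M[2])
s=env.get_state();print(s['time'],s['tcp_pos'],s['orientation'],s['opening'],s['force'])
E
```

```text
scene 390.48573058116295 [1.06435846 0.85206599 0.86217925] [-0.45396607 -0.60564756 -0.65353336]
top 397.95018944204486 [0.39175591 0.11673532 1.04934627] [ 0.11817715 -0.01663999 -0.9928531 ]
0.1 [0.28782353 0.61008705 0.30302703] [-1.16090022e-04  2.18619979e-01  9.75809722e-01 -8.22760832e-04] 0.08531117425155883 [-0.73358698  0.57615922  0.03225914]
```

View pics/scene0.png

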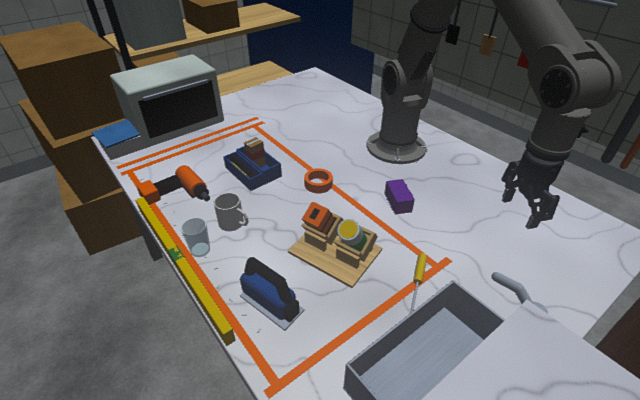

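View pics/top0.png

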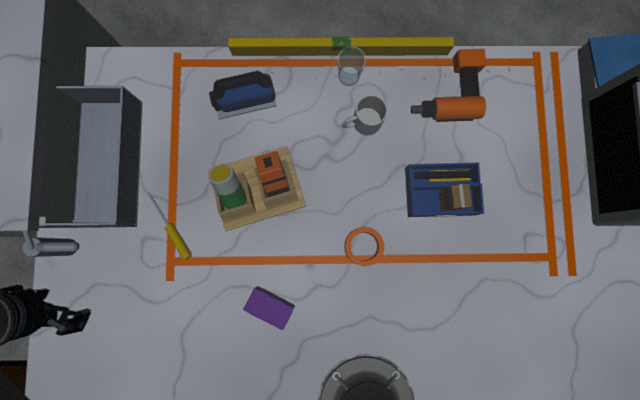

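The scene view shows the rack with the battery and can at (335,245), the tote at (252,163) and the purple decoy at (400,197). In the top view the can's top is at (221,173), the battery's at (268,163), and the tote at (444,190) with the screw box near (455,197). Next I'll get coarse coordinates from both views.

```bash
python3 - <<'E'
from h import *
T=np.load('top0.npz');S=np.load('scene0.npz')
W=T['W'];im=T['im']
f=lambda a:np.round(a*1000).astype(int).tolist() if np.isfinite(a).all() else None
for n,(u,v) in dict(count=(320,180),cantop=(221,173),canmid=(228,185),battop=(264,160),batmid=(274,180),rackpl=(290,160),rackpl2=(225,222),rackpl3=(298,203),box=(455,197),box2=(450,190),toterimN=(445,165),totecornA=(408,214),totecornB=(482,213)).items(): print(n,f(W[v,u]),im[v,u])
for nm,D in(('top',T),('scene',S)):
    W=D['W'];h=cv2.cvtColor(D['im'],cv2.COLOR_BGR2HSV).astype(int);H,s,v=[h[...,i] for i in range(3)]
    x,y,z=[W[...,i] for i in range(3)]
    tote=(abs(H-112)<14)&(s>110)&(z>.03)&(z<.075)&(x>.3)&(x<.8)&(y>-.4)&(y<.1)
    P=W[tote]; print(nm,'tote n',len(P),np.percentile(P[:,2],[50,90,98]))
    rim=P[(P[:,2]>.053)];r=cv2.minAreaRect(rim[:,:2].astype(np.float32));print(' rim58',r)
    r=cv2.minAreaRect(P[P[:,2]>.045][:,:2].astype(np.float32));print(' rims',r)
    bx=(x>.35)&(x<.75)&(y<0)&(y>-.3)&(z>.09)&(z<.13); Q=W[bx];print(' box top',len(Q),np.median(Q,0),cv2.minAreaRect(Q[:,:2].astype(np.float32)))
    fo=(z>.004)&(z<.03)&(x>.3)&(x<.8)&(y>.1)&(y<.5)&(abs(H-18)<8)&(s>60)
    Q=W[fo];print(' rackfoot',len(Q),np.median(Q,0),cv2.minAreaRect(Q[:,:2].astype(np.float32)))
    hi=(x>.35)&(x<.75)&(y>.1)&(y<.45)&(z>.12)&(z<.2); Q=W[hi];print(' high',len(Q),f(Q.min(0)),f(Q.max(0)))
E
```

```text
count [570, 109, -1] [143 134 132]
cantop [562, 336, 152] [ 30 106 118]
canmid [535, 320, 148] [104 105  95]
battop [595, 240, 136] [42 40 38]
batmid [549, 218, 127] [46 43 45]
rackpl [622, 188, 12] [ 81 113 130]
rackpl2 [457, 347, 57] [ 72  98 110]
rackpl3 [507, 168, 12] [ 86 115 133]
box [507, -213, 110] [63 83 99]
box2 [526, -206, 95] [40 41 41]
toterimN [599, -214, 44] [67 46 37]
totecornA [476, -122, 7] [49 41 39]
totecornB [472, -297, 56] [88 64 49]
top tote n 793 [0.05426989 0.0588187  0.06046583]
 rim58 ((0.5349905490875244, -0.2099279761314392), (0.12903067469596863, 0.17969396710395813), 1.0915876626968384)
 rims ((0.5361703038215637, -0.20977413654327393), (0.13177983462810516, 0.1797376126050949), 1.190904140472412)
 box top 537 [ 0.51332135 -0.2226627   0.10990741] ((0.6046460270881653, -0.13783854246139526), (0.32820412516593933, 0.07261504232883453), 42.674171447753906)
 rackfoot 1874 [0.52181623 0.27783272 0.0117807 ] ((0.5712875127792358, 0.3058997392654419), (0.45421913266181946, 0.394508957862854), 1.8822157382965088)
 high 1456 [514, 192, 120] [620, 365, 165]
scene tote n 268 [0.05190109 0.05922358 0.0607769 ]
 rim58 ((0.5140814781188965, -0.19438667595386505), (0.20102857053279877, 0.12006671726703644), 73.54354095458984)
 rims ((0.5378447771072388, -0.209305077791214), (0.13417401909828186, 0.1851239800453186), 1.5740129947662354)
 box top 227 [ 0.51998429 -0.2114473   0.10703712] ((0.605331301689148, -0.13893650472164154), (0.32994818687438965, 0.07072705030441284), 43.71794509887695)
 rackfoot 2084 [0.58622538 0.32232435 0.01243326] ((0.5674158334732056, 0.31819456815719604), (0.36295682191848755, 0.4315135180950165), 89.90499877929688)
 high 934 [519, 201, 120] [620, 367, 165]
```

```bash
cat >> h.py <<'E'
def quat(zt,yt):
    zt=np.array(zt,float)/np.linalg.norm(zt); yt=np.array(yt,float); yt-=zt*(yt@zt); yt/=np.linalg.norm(yt)
    q=R.from_matrix(np.stack([np.cross(yt,zt),yt,zt],1)).as_quat(); return q[[3,0,1,2]]
def lean(a,th=np.pi/6):
    L=np.array([np.cos(a),np.sin(a),0]); ax=np.sin(th)*L+np.array([0,0,np.cos(th)]); fx=np.cos(th)*L-np.array([0,0,np.sin(th)])
    return ax,fx,np.array([-np.sin(a),np.cos(a),0])
E
python3 - <<'E'
from h import *
ax,fx,sy=lean(np.radians(12))
for nm,b in(('bat',np.array([.50,.215,.045])),('can',np.array([.48,.325,.045]))):
  for l in (.14,.28):
   for k,yt in(('x+',fx),('x-',-fx),('y+',sy),('y-',-sy)):
    q=kin.inverse_kinematics(b+ax*l,quat(-ax,yt)); print(nm,l,k,None if q is None else np.round(q,2))
for yt in([1,0,0],[-1,0,0]):
  for z in(.15,.3,.4): q=kin.inverse_kinematics([.508,-.21,z],quat([0,0,-1],yt)); print('tote',z,yt,None if q is None else np.round(q,2))
s=env.get_state();c=calibration('wrist');M=cv2.Rodrigues(np.array(c['rvec'],float))[0];C=-M.T@np.array(c['tvec']).ravel()
o=s['orientation'];Rt=R.from_quat(np.r_[o[1:],o[0]]).as_matrix()
print('cam in tool',Rt.T@(C-s['tcp_pos']),'axis',Rt.T@M[2],'imgx',Rt.T@M[0],c['fx'],env.nose_length)
E
```

```text
bat 0.14 x+ [-0.61  0.77  0.27  1.52 -0.26  1.41 -0.04]
bat 0.14 x- [-0.2   0.78 -0.37  1.48  0.1   1.42  2.77]
bat 0.14 y+ [-0.43  0.75 -0.01  1.5  -0.11  1.4   1.38]
bat 0.14 y- [-0.81  0.84  0.61  1.53 -0.46  1.46 -1.42]
bat 0.28 x+ [-0.58  0.76  0.29  1.23 -0.25  1.71 -0.07]
bat 0.28 x- [-0.24  0.77 -0.33  1.19  0.07  1.71  2.8 ]
bat 0.28 y+ [-0.43  0.75  0.02  1.21 -0.11  1.7   1.38]
bat 0.28 y- [-0.77  0.84  0.68  1.24 -0.45  1.75 -1.46]
can 0.14 x+ [-0.72  0.8   0.24  1.43 -0.32  1.44 -0.18]
can 0.14 x- [-0.32  0.83 -0.43  1.4   0.08  1.44  2.62]
can 0.14 y+ [-0.54  0.79 -0.07  1.42 -0.14  1.43  1.24]
can 0.14 y- [-0.92  0.87  0.59  1.45 -0.53  1.5  -1.56]
can 0.28 x+ [-0.69  0.81  0.28  1.14 -0.32  1.74 -0.2 ]
can 0.28 x- [-0.35  0.82 -0.39  1.1   0.05  1.73  2.65]
can 0.28 y+ [-0.53  0.79 -0.04  1.12 -0.15  1.72  1.23]
can 0.28 y- [-0.86  0.87  0.65  1.15 -0.53  1.79 -1.61]
tote 0.15 [1, 0, 0] [-0.41  0.69  0.95  2.03 -0.77  0.83  0.99]
tote 0.3 [1, 0, 0] [-0.45  0.39  0.95  1.91 -0.37  1.03  0.65]
tote 0.4 [1, 0, 0] [-0.55  0.28  1.03  1.78 -0.26  1.22  0.56]
tote 0.15 [-1, 0, 0] [-0.55  0.94  1.26  2.03 -1.07  1.07 -1.89]
tote 0.3 [-1, 0, 0] [-0.62  0.59  1.29  1.91 -0.63  1.13 -2.23]
tote 0.4 [-1, 0, 0] [-0.68  0.41  1.3   1.79 -0.41  1.27 -2.42]
cam in tool [ 0.0841816  -0.00020666 -0.06959327] axis [-0.32503151  0.00122968  0.94570239] imgx [ 1.03621983e-03  9.99999017e-01 -9.44137711e-04] 320.58918354867586 0.0726
```

```bash
python3 - <<'E'
from h import *
dn=quat([0,0,-1],[1,0,0])
def snap(n):
    im,W=cloud('wrist'); cv2.imwrite(f'pics/{n}.png',im); np.savez(n+'.npz',im=im,W=W)
for n,p in dict(rackA=[.53,.25,.36],rackB=[.53,.18,.36],toteA=[.53,-.25,.31],toteB=[.53,-.32,.31]).items():
    try: env.reach(p,dn)
    except env.PlanningError as e: print(n,e); continue
    snap(n); print(n,env.get_state()['time'])
a=cv2.imread('pics/rackA.png');b=cv2.imread('pics/toteA.png');cv2.imwrite('pics/w1.png',cv2.resize(np.vstack([a,b]),(480,600)))
E
```

```text
rackA 1.7583
rackB 2.1917
toteA 3.8333
toteB 4.2667
```

View pics/w1.png

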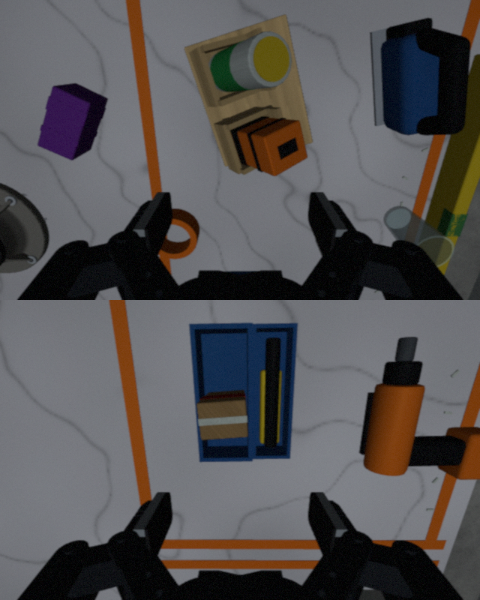

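Top half (rackA): the can's cap is at (270,60) and the battery's top at (288,150). Bottom half (toteA): the screw box is near the −y end, at (222,420), and the side bay with its tools lies to +x. Next I'll fit the models to the clouds.

```bash
cat > fit.py <<'E'
from h import *
from scipy.optimize import least_squares
D={n:np.load(n+'.npz') for n in('rackA','rackB','toteA','toteB','top0','scene0')}
def hsv(d): return [cv2.cvtColor(d['im'],cv2.COLOR_BGR2HSV)[...,i].astype(int) for i in range(3)]
sdb=lambda q,h:(lambda e:np.linalg.norm(np.maximum(e,0),axis=1)+np.minimum(e.max(1),0))(abs(q)-h)
def local(P,p):
    ax,fx,sy=lean(p[3],p[4]); return (P-p[:3])@np.stack([fx,sy,ax],1)
def fit(P,x0,kind):
    def sd(p):
        q=local(P,p)
        if kind=='bat': return sdb(q-[0,0,.055],np.array([.03,.028,.055]))
        r=np.stack([np.hypot(q[:,0],q[:,1]),q[:,2]-.06],1); return sdb(r,np.array([.03,.06]))
    s=least_squares(sd,x0,loss='soft_l1',f_scale=.002); return s.x,np.median(abs(sd(s.x)))
a0=np.radians(14)
for nm,use in((n,[n]) for n in('rackA','rackB','top0','scene0')):
    Ps={'bat':[], 'can':[]}
    for n in use:
        W=D[n]['W'];x,y,z=W[...,0],W[...,1],W[...,2]
        for k,x0 in(('bat',[.515,.205,.045,a0,.52]),('can',[.49,.312,.045,a0,.52])):
            q=local(W.reshape(-1,3),np.array(x0)); m=(q[:,2]>.07)&(q[:,2]<.135)&(abs(q[:,1])<.05)&(abs(q[:,0])<.055)
            P=W.reshape(-1,3)[m]
            p,e=fit(P,x0,k)
            q=local(P,p);P=P[np.maximum(abs(q[:,0]),abs(q[:,1]))<.038]
            p,e=fit(P,p,k); print(nm,k,len(P),np.round(p[:3]*1000,1),np.round(np.degrees(p[3:]),1),'e',round(e*1000,2))
for n in('toteA','toteB'):
    W=D[n]['W'];H,s,v=hsv(D[n]);x,y,z=W[...,0],W[...,1],W[...,2]
    reg=(x>.43)&(x<.65)&(y>-.34)&(y<-.08)
    m=reg&(abs(H-112)<14)&(s>100)&(z>.045)&(z<.066)
    r=cv2.minAreaRect(W[m][:,:2].astype(np.float32)); print(n,'rims',r,np.percentile(z[m],[50,95]))
    # inner floor
    m2=reg&(z>.001)&(z<.011)&(abs(H-112)<14)&(s>100); print(' floor z',np.median(z[m2]),m2.sum(),W[m2].min(0),W[m2].max(0))
    m=reg&(z>.1)&(z<.12); print(' box',W[m].mean(0),cv2.minAreaRect(W[m][:,:2].astype(np.float32)))
E
python3 fit.py
```

```text
rackA bat 4817 [536.7 216.5  44.6] [16.8 30. ] e 0.33
rackA can 5501 [505.2 321.9  45.8] [16.5 30.4] e 0.42
rackB bat 5375 [536.5 216.6  44.7] [17.  30.1] e 0.39
rackB can 2736 [510.  316.5  42.6] [25.2 28. ] e 0.54
top0 bat 819 [537.8 215.1  45.1] [16.5 30.1] e 0.72
top0 can 844 [507.3 319.3  46.1] [18.2 30.4] e 0.73
scene0 bat 636 [537.1 216.1  44.9] [16.7 30.1] e 1.0
scene0 can 633 [512.  322.9  42.7] [16.7 25.9] e 1.21
toteA rims ((0.5366113185882568, -0.2099742293357849), (0.13222746551036835, 0.18038398027420044), 1.078525424003601) [0.05328284 0.05846997]
 floor z 0.005360550773380022 7464 [ 0.47393454 -0.29592056  0.00195738] [ 0.59946761 -0.12315862  0.01099158]
 box [ 0.5104235  -0.22615138  0.11036973] ((0.5103098750114441, -0.22767546772956848), (0.055986832827329636, 0.04449663683772087), 4.347835540771484)
toteB rims ((0.5371702909469604, -0.23283323645591736), (0.13262861967086792, 0.1346466988325119), 0.9706233739852905) [0.05172904 0.0585279 ]
 floor z 0.005429493519603415 6254 [ 0.47455762 -0.29562388  0.00122294] [ 0.59928987 -0.15662974  0.01093294]
 box [ 0.51039144 -0.22722108  0.11060686] ((0.5101419687271118, -0.2277432382106781), (0.056227292865514755, 0.044063154608011246), 4.410605430603027)
```

```bash
cat >> h.py <<'E'
TY=np.radians(1.05); TX=np.array([np.cos(TY),np.sin(TY),0]); TYV=np.array([-np.sin(TY),np.cos(TY),0])
TO=np.array([.5366,-.2100,0])-.02825*TX
def tp(x,y,z): return TO+x*TX+y*TYV+[0,0,z]
QT=quat([0,0,-1],TX)
def st(m=''):
    s=env.get_state(); d=np.array(s['tcp_pos'])-TO
    print(m,'t',round(s['time'],2),'tote xyz mm',np.round([d@TX*1e3,d@TYV*1e3,d[2]*1e3],1),'F',np.round(s['force'],1),'op',round(s['opening']*1e3,1),'gf',np.round(s['gripper_force'],1)); return s
E
python3 - <<'E'
from h import *
c=np.array([.5102,-.2277,0])-TO; bx,by=c@TX,c@TYV; print(bx,by)
env.reach(tp(bx,by,.24),QT); st()
print(env.movel(tp(bx,by,.144),.1,stop_force=10)); st('down')
env.grip(.05,30); st('grip')
print(env.movel(tp(0,by,.144),.03,stop_force=12)); st('center')
print(env.movel(tp(0,-.068,.144),.03,stop_force=10)); st('slid')
E
```

```text
0.0015300816875326558 -0.017213249704081803
 t 4.81 tote xyz mm [  2.1 -15.1 239.9] F [ 0.3 -0.   0.7] op 85.4 gf 0.0
False
down t 5.92 tote xyz mm [  1.9 -17.5 144.6] F [-0.9 -0.7  0.5] op 85.0 gf 0.0
grip t 6.29 tote xyz mm [  1.9 -17.3 144.7] F [0.3 0.9 7.3] op 56.1 gf 30.9
False
center t 6.54 tote xyz mm [  1.3 -17.3 144.7] F [3.3 0.5 4.8] op 56.5 gf 31.4
True
slid t 7.08 tote xyz mm [  1.7 -21.  144.8] F [-0.8  1.3  5.1] op 55.8 gf 32.7
```

```bash
python3 - <<'E'
from h import *
env.movel(tp(0.001,-.021,.147),.03); st('up')
print(env.movel(tp(0.001,-.066,.147),.03,stop_force=18)); st('slid')
E
```

```text
up t 7.33 tote xyz mm [-1.000e-01 -2.050e+01  1.462e+02] F [ 0.8  0.  -5. ] op 55.9 gf 32.7
False
slid t 8.97 tote xyz mm [  1.1 -63.8 146.7] F [-0.4  6.3 -2.1] op 56.0 gf 32.4
```

```bash
python3 - <<'E'
from h import *
env.movel(tp(0.001,-.064,.1445),.02,stop_force=8); st('low')
env.grip(.085); st('rel')
env.movel(tp(0.001,-.063,.26),.25)
b=np.array([.5368,.2165,.045]);ax,fx,sy=lean(np.radians(16.8));q=quat(-ax,fx)
env.reach(b+ax*.27,q); st('pre')
print(env.movel(b+ax*.141,.12,stop_force=10)); s=st('at'); print((s['tcp_pos']-b)@np.stack([fx,sy,ax],1))
env.grip(.05,60); st('grip')
print(env.movel(b+ax*.20,.06)); st('lift')
cv2.imwrite('pics/lift.png',camera('wrist')[0])
E
```

```text
low t 9.2 tote xyz mm [  1.3 -62.8 144.9] F [-1.1  1.   5.7] op 55.8 gf 33.5
rel t 9.61 tote xyz mm [  0.2 -61.9 143.4] F [ 0.2  0.5 -0. ] op 85.4 gf 0.0
pre t 12.17 tote xyz mm [166.7 460.7 279.3] F [0.5 0.2 0.5] op 84.7 gf 0.0
False
at t 13.39 tote xyz mm [104.8 445.7 167.8] F [0.3 0.2 0.7] op 84.6 gf 0.0
[ 2.24002174e-04 -9.31501594e-05  1.41955512e-01]
grip t 13.75 tote xyz mm [104.7 445.6 167.8] F [1.6 0.8 3.2] op 59.8 gf 68.3
False
lift t 14.88 tote xyz mm [132.2 453.5 217.8] F [-0.2 -0.7 -5.2] op 59.3 gf 67.2
```

View pics/lift.png

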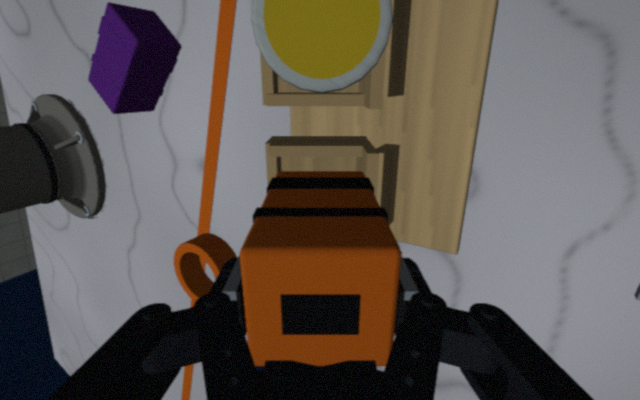

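The wrist view shows the battery held centred between the pads at (320,300) and clear of its pocket. I'll carry it to the tote and fit its pose in the hand before lowering.

```bash
python3 - <<'E'
from h import *
b=np.array([.5368,.2165,.045]);ax,fx,sy=lean(np.radians(16.8))
env.movel(b+ax*.27,.2)
env.reach(tp(0,-.002,.29),QT); env.dwell(.3); s=st('above')
im,W=cloud('wrist'); P=W.reshape(-1,3)
Q=np.stack([(P-TO)@TX,(P-TO)@TYV,P[:,2]],1)
d=np.array(s['tcp_pos'])-TO; Q=Q-[d@TX,d@TYV,d[2]]
m=(abs(Q[:,0])<.025)&(Q[:,1]>.01)&(Q[:,1]<.045)&(Q[:,2]<-.045)&(Q[:,2]>-.14)
f=Q[m]; print('face y~a+b*z+c*x',np.linalg.lstsq(np.c_[np.ones(m.sum()),f[:,2]+.14,f[:,0]],f[:,1],rcond=None)[0],m.sum(),f[:,2].min(),f[:,2].max())
mb=(abs(Q[:,0])<.05)&(Q[:,1]<.06)&(Q[:,1]>-.04)&(Q[:,2]>-.16)&(Q[:,2]<-.05);hh=Q[mb];print(hh[:,0].min(),hh[:,0].max())
im,W=cloud('top');x,y,z=W[...,0],W[...,1],W[...,2]
cv2.imwrite('pics/above.png',im[120:260,340:540].repeat(3,0).repeat(3,1))
im,W=cloud('scene');P=W.reshape(-1,3);Q=np.stack([(P-TO)@TX,(P-TO)@TYV,P[:,2]],1)
m=(abs(Q[:,0])<.04)&(abs(Q[:,1]+.06)<.04)&(Q[:,2]>.1)&(Q[:,2]<.12);print('box scene',m.sum(),Q[m].min(0),Q[m].max(0))
E
```

```text
above t 17.48 tote xyz mm [  0.4  -1.6 289.9] F [-0.4 -0.4 -5.7] op 59.3 gf 67.1
face y~a+b*z+c*x [ 0.02785934 -0.00282159  0.00133613] 6298 -0.1397523334490555 -0.04500066969176675
-0.043734684214000306 0.0430072824798024
box scene 92 [-0.01830287 -0.08118301  0.10009935] [ 0.03120475 -0.03384146  0.11490461]
```

View pics/above.png

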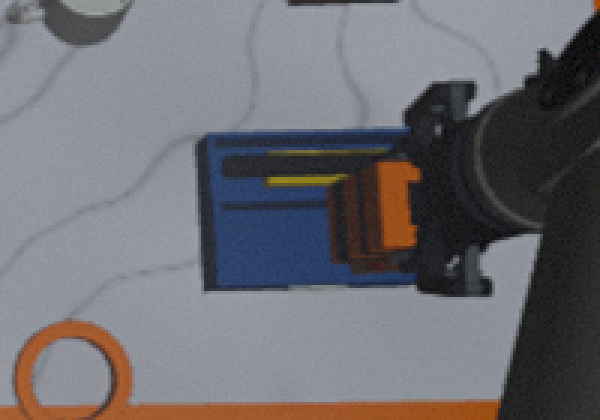

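The top view shows the battery hanging upright over the empty part of the bay at (390,210). The fit gives a tilt of 0.003 rad, so I'll lower it.

```bash
python3 - <<'E'
from h import *
env.movel(tp(0,0,.215),.12); env.dwell(.2); st('rim')
r=env.movel(tp(0,0,.152),.05,stop_force=12); st(f'near {r}')
if not r:
    r=env.movel(tp(0,0,.144),.02,stop_force=5); st(f'floor {r}')
E
```

```text
rim t 18.61 tote xyz mm [ 5.000e-01 -2.000e-01  2.158e+02] F [ 0.4  0.5 -4.8] op 59.2 gf 67.1
near False t 20.02 tote xyz mm [ 2.000e-01 -1.000e-01  1.523e+02] F [-1.  -0.2 -5.9] op 59.4 gf 67.1
floor True t 20.34 tote xyz mm [ 3.000e-01 -1.000e-01  1.476e+02] F [-0.6  0.9  6.1] op 59.1 gf 68.6
```

```bash
python3 - <<'E'
from h import *
env.movel(tp(0,0,.149),.02)
r=env.movel(tp(0,-.0135,.149),.02,stop_force=12); st(f'slid {r}')
env.movel(tp(0,-.0135,.1465) if not r else np.array(env.get_state()['tcp_pos'])-[0,0,.002],.02,stop_force=6); st('low')
env.grip(.085); s=st('rel'); p=np.array(s['tcp_pos'])
env.movel(p+[0,0,.13],.2)
# look at the row from +y
env.reach(tp(0.01,-.04,.33),QT); im,W=cloud('wrist'); cv2.imwrite('pics/row.png',im)
P=W.reshape(-1,3);Q=np.stack([(P-TO)@TX,(P-TO)@TYV,P[:,2]],1)
for n,z in(('box',(.108,.1135)),('bat',(.1145,.12))):
    m=(abs(Q[:,0])<.04)&(abs(Q[:,1])<.09)&(Q[:,2]>z[0])&(Q[:,2]<z[1]);print(n,m.sum(),np.median(Q[m],0),np.percentile(Q[m],[1,99],axis=0))
    print(cv2.minAreaRect(Q[m][:,:2].astype(np.float32)))
st()
E
```

```text
slid False t 21.46 tote xyz mm [ 1.000e-01 -1.260e+01  1.489e+02] F [ 0.4  4.8 -2.3] op 58.9 gf 67.4
low t 21.67 tote xyz mm [  0.2 -12.5 147.7] F [-1.4  1.8  5.8] op 59.2 gf 68.3
rel t 22.05 tote xyz mm [ -0.7 -11.2 146.2] F [ 1.1 -0.1  0.1] op 85.0 gf 0.0
box 2643 [ 0.00110856 -0.05954482  0.11053666] [[-0.02709275 -0.08364     0.10869762]
 [ 0.02880902  0.01601617  0.1133958 ]]
((-0.0008298810571432114, -0.034048642963171005), (0.06003154069185257, 0.10041067749261856), 0.061096567660570145)
bat 3593 [-0.00080316 -0.01033383  0.11568671] [[-0.02917778 -0.0381234   0.11455135]
 [ 0.02772273  0.01486063  0.11762777]]
((-0.000819627195596695, -0.011508194729685783), (0.05866163596510887, 0.05488037317991257), 0.4054830074310303)
 t 23.26 tote xyz mm [  9.5 -39.6 328.6] F [ 0.1  0.3 -0.2] op 85.1 gf 0.0
```

View pics/row.png

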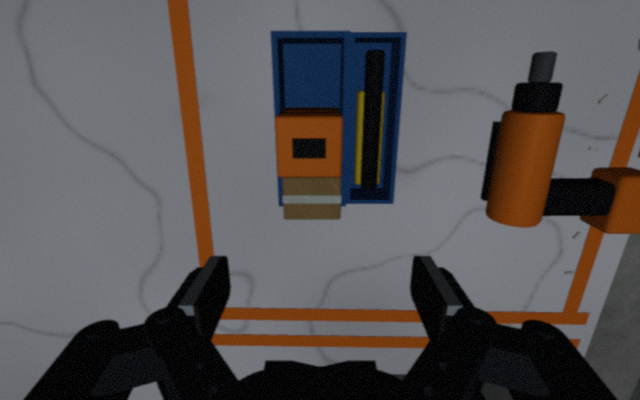

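The row view shows the battery flush against the screw box at (308,148), and the free slot at (310,75) is about 68 mm long. The can goes in next.

```bash
python3 - <<'E'
from h import *
b=np.array([.505,.3218,.0452]);ax,fx,sy=lean(np.radians(16.8));q=quat(-ax,fx)
env.reach(b+ax*.28,q); st('pre')
r=env.movel(b+ax*.145,.12,stop_force=10); s=st(f'at {r}'); print((s['tcp_pos']-b)@np.stack([fx,sy,ax],1))
env.grip(.05,60); st('grip')
env.movel(b+ax*.28,.12); st('lift')
env.reach(tp(0,.05,.30),QT); env.dwell(.3); s=st('above')
im,W=cloud('wrist'); P=W.reshape(-1,3)
d=np.array(s['tcp_pos'])-TO
Q=np.stack([(P-TO)@TX-d@TX,(P-TO)@TYV-d@TYV,P[:,2]-d[2]],1)
m=(abs(Q[:,0])<.025)&(Q[:,1]>.0)&(Q[:,1]<.05)&(Q[:,2]<-.035)&(Q[:,2]>-.14)
f=Q[m]
from scipy.optimize import least_squares
g=lambda p:np.hypot(f[:,0]-p[0]-p[2]*(f[:,2]+.145),f[:,1]-p[1]-p[3]*(f[:,2]+.145))-.03
side=f[:,2]<-.04
k=least_squares(lambda p:g(p)[side],[0,0,0,0],loss='soft_l1',f_scale=.001); print('can base offset, tilt',np.round(k.x,4),side.sum(),np.median(abs(k.fun)))
E
```

```text
pre t 25.45 tote xyz mm [141.9 568.3 288.5] F [0.6 0.5 0.4] op 85.1 gf 0.0
at False t 26.73 tote xyz mm [ 76.9 552.  171.5] F [ 0.1 -0.8  0.2] op 85.4 gf 0.0
[ 2.18916125e-04 -1.32572483e-04  1.45970162e-01]
grip t 27.08 tote xyz mm [ 76.9 552.  171.4] F [ 1.8 -0.6  2.5] op 58.7 gf 65.5
lift t 28.36 tote xyz mm [140.7 570.3 286.8] F [ 1.3  0.5 -5.8] op 59.0 gf 65.2
above t 30.56 tote xyz mm [  0.3  50.3 299.9] F [-0.5 -0.9 -4.6] op 59.1 gf 65.3
can base offset, tilt [-0.0006  0.0001  0.002  -0.0081] 6096 0.00017177773046921432
```

Offset and tilt of the can in the hand are small (under 1 mm, 0.008 rad), so I'll lower it.

```bash
python3 - <<'E'
from h import *
env.movel(tp(0,.0502,.22),.12); env.dwell(.2); st('rim')
r=env.movel(tp(0,.0502,.156),.05,stop_force=12); st(f'near {r}')
if not r:
    r=env.movel(tp(0,.0502,.148),.02,stop_force=6); s=st(f'floor {r}')
    if s['tcp_pos'][2]<.1535:
        env.grip(.085); st('rel')
        env.movel(np.array(env.get_state()['tcp_pos'])+[0,0,.15],.2)
        env.reach(tp(0.01,-.02,.34),QT); env.dwell(.3); im,W=cloud('wrist'); cv2.imwrite('pics/end.png',im)
        P=W.reshape(-1,3);Q=np.stack([(P-TO)@TX,(P-TO)@TYV,P[:,2]],1)
        for n,y in(('box',(-.085,-.042)),('bat',(-.035,.01)),('can',(.03,.07))):
            m=(abs(Q[:,0])<.02)&(Q[:,1]>y[0])&(Q[:,1]<y[1])&(Q[:,2]>.1);f=Q[m]
            print(n,np.round(np.linalg.lstsq(np.c_[f[:,:2],np.ones(len(f))],f[:,2],rcond=None)[0],4),np.median(f,0))
        st('end')
E
```

```text
rim t 31.62 tote xyz mm [  0.4  50.1 220.7] F [-0.2 -0.2 -5. ] op 59.0 gf 65.4
near False t 33.06 tote xyz mm [  0.2  50.1 156.3] F [-0.4  0.6 -3.7] op 58.4 gf 65.4
floor True t 33.38 tote xyz mm [  0.4  50.2 151.9] F [-1.1  0.7  6. ] op 58.8 gf 66.3
rel t 33.76 tote xyz mm [ -0.7  50.7 150.8] F [0.9 0.2 0.8] op 84.6 gf 0.0
box [-0.0004  0.0012  0.1106] [ 1.01750093e-04 -6.18907561e-02  1.10518624e-01]
bat [0.305  4.6269 0.3258] [-0.000741   -0.00777477  0.34583098]
can [-0.0029  0.002   0.1269] [4.64663992e-05 5.03529795e-02 1.27048742e-01]
end t 35.43 tote xyz mm [ 10.  -19.1 339.5] F [0.5 0.1 0.2] op 84.8 gf 0.0
```

View pics/end.png

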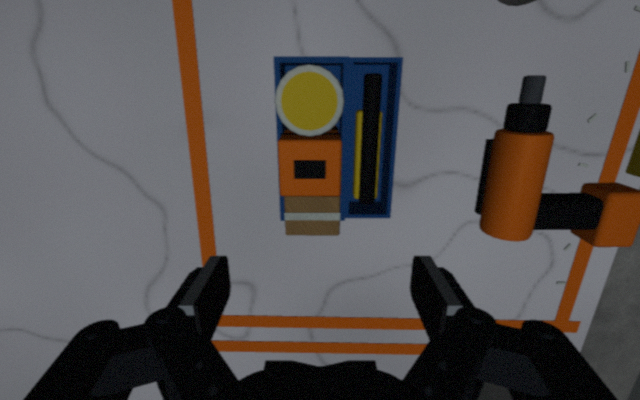

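The final view shows the row standing: can at (310,100), battery at (310,165) and box at (312,215). The can and box tops are level at the expected heights. The battery's height fit in this last check picked up gripper points, but its top was at 116 mm after release, as it should be.

```bash
python3 -c "
from h import *
print(job.job_done())"
```

```text
the job is handed in; nothing more can be done
None
```

The battery pack, can and screw box stand upright in one row in the tote's deep bay, and I handed the job in at about 35 s with the gripper clear; the hand-in returned no verdict.

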